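# Hang a roller carrier on the gravity rail and send it to the stop

### The arm

A 7-joint arm with a two-finger parallel gripper is mounted at the origin on the work surface. World frame = base frame: x ahead of the robot, y to its left, z up, the work surface at z = 0. Lengths are in mm, angles in rad, forces in N, time in s.
With the tool pointing down it reaches from about 400 to 875 mm from the base axis. Payload 4.4 kg.
Tool frame: the origin (TCP) lies midway between the tips of the shut fingers; the grasp point (between the pads) lies 19 mm behind it; x points along the fingers, z is the direction in which the jaws open and shut, and the axes are right-handed (so a half turn about x gives the same grasp; the last joint's range is limited). The gripper opens to 85 mm and grips with 20 to 120 N. Pads are 22 mm wide; open, the fingers measure 114 mm over their backs; the gripper's body (76 mm by 85 mm) begins 54 mm behind the grasp point. The pads swing forward as they close: fully open they stand 13 mm farther back than shut.
Start: joints at [1.249, 0.628, 0.038, 1.517, -0.027, 0.996, -0.02], TCP at [164.49, -628.857, 231.313] pointing down, gripper open.
Joint ranges: [-3.06, 3.06], [-0.37, 2.12], [-1.25, 1.32], [0.18, 2.47], [-1.1, 4.24], [0.23, 1.98], [-2.94, 2.94]. Speed limits (rad/s): [2.57, 2.57, 3.14, 3.14, 3.14, 3.14, 3.14].

### API

Orientations are given as [roll, pitch, yaw] about the fixed x, y, z axes, in that order (R = Rz(yaw) Ry(pitch) Rx(roll)).
In Python, from cell import ctrl gives the robot as it stands. The module is installed in compiled form; this text tells all that it offers.
- The arm moves only by the tool servo_tool, never from a script. Its argument "rows" is a list of rows, each an object of numbers: "dx", "dy", "dz": the shift along the tool's x, y, z in units of 750 mm (1.0 is 750 mm); "wx", "wy", "wz": the turn, a rotation vector about the tool's x, y, z in units of 6 degrees (1.0 is 6 degrees); "fingers": the closure, from 0 (fully open) to 1 (shut). In form: [{"dx": .., "dy": .., "dz": .., "wx": .., "wy": .., "wz": .., "fingers": ..}, ...]. A call has 1 to 5 rows; each row shifts and turns the commanded pose from where the row before left it, along the tool's axes as they then stand; what a row does not reach is not made up. A row lasts 1/8 s, in which the tool goes at most 62.5 mm and 10.7 degrees, less where a joint would pass 70% of its speed; a pose out of reach is approached as far as the arm can. A call with a number of a shift or a turn outside -1 to 1 is refused whole. A call with a gripper value outside its range is refused whole. The fingers move at their own pace and stop on an object; the grip force is fixed at half the most. Time passes only in rows, so rows that do not move let the fingers close. It gives the time, the measured TCP pose, the force and the opening at its end, in the units of the state.
- ctrl.read_state(): the state, without advancing time (a new reading comes with each control period).
- ctrl.get_image(name): name is "side" or "top"; returns the picture (420x560x3 uint8, red, green, blue); there is no depth.
- ctrl.camera_info(name): a dict with "fovy" (degrees; the focal length in pixels is half the picture's height over the tangent of half this angle, whatever the lens; pixels are square), "cx", "cy" (the principal point, pixels), "k1" (the pictures are not rectified: a ray, as slopes to the right and down, at radius r is drawn at 1 + k1 r^2 times it, then the intrinsics apply), "R" (3x3) and "t" (3): a world point X has camera coordinates R X + t. Camera axes: x right, y down, z forward; pixel columns grow to the right and rows downward; lengths in mm; the calibration is good to about 2 mm. A picture is of the moment at which its call begins. camera_info takes no time and is no camera call.
- ctrl.finish_job(): hands the job in, once; it reports no verdict.
Trained networks look in the newest picture that a camera, given by its name, has taken for a name from the list of things; names that differ only in an ending like _2 or _b are one class to them, and where a whole thing is asked for, a point or a joint stands for the part that bears it (a point fixed in the world has none). Each returns a list of dicts, best first, with "conf" (0 to 1); they miss things now and then, are a little off and sometimes report something else, mostly with a low value. They report only what shows in the picture. A call takes as long as a camera call. They do not tell look-alikes from the thing itself.
- ctrl.search_frame(label, camera): "extent" ([centre column, centre row, width, height] in pixels, round what is visible of it).
- ctrl.silhouettes(label, camera): "region" (420x560 bool, what is visible of it) and "extent" ([centre column, centre row, width, height] in pixels, round what is visible of it).
- ctrl.mark_of(label, camera): "point" ([column, row] in pixels: a listed point, or the origin of a listed thing).
The state is a dict: "clock": time; "qpos": joint angles; "qd": joint speeds; "tau": joint torques, N m; "eef_pos": TCP position; "tool_rot": TCP orientation; "force": force on the tool from outside, world axes, zero at the start; "torque": the same for the moment, N m; "width": finger opening in mm.
Only numpy, scipy, OpenCV 4.12 (cv2) and the standard library are available. Lean on these libraries where they do the work, as an engineer would, in place of code of your own. Each camera call takes 0.05 s, during which the arm holds its last target.

### The job

Pick up the hooked roller carrier from the bench and hang it on the high, loading end of the sloped rail, uphill of the sprung catch, setting it down gently until you feel the rail carry it while it is still in your grip. Keeping it on the rail, push it downhill so that both its rollers ride over the catch (do not lift it across, and never press hard on the sprung rail), then let go soon after the catch, well before the stop, and make sure it rolls down by itself and comes to rest, hanging upright, against the rubber stop. Leave the bottle, the jar and the wrench where they are.

Things in the scene. Friction and masses are not known exactly. Their poses are not given: they have to be found in the camera images.
- carrier_tab (a point): Centre of the white grip tab on top of the carrier: an upright plate 10 mm thick (x), 34 mm wide (y), 36 mm tall; take it across its thickness from above. Axes: z up; y runs along the rail when hung (+y downhill); the hook is open to +x. 172 mm above the bench while the carrier stands there; 46 mm above the rail's top edge when it hangs. The centre of mass is under the tab.
- carrier: The roller carrier: an aluminium hook with a tray below, about 0.36 kg, 50 mm square, 190 mm tall, standing upright on the bench at first. Origin: centre underneath, 172 mm under the tab's centre. Seen along y: an upright leg, 5 mm thick and 50 mm wide, at x -26 to -21 mm joins the tray to a bridge under the tab; the bridge ends in a lip. The rail passes between leg and lip.
- carrier_rollers (a point): Where the rail's top edge lies when hung, 46 mm under the tab's centre: midway between two free-running white rollers under the bridge (16 mm diameter, axles along x, at y -14 and +14 mm) with flanges of 21 mm diameter that leave 17 mm for the rail. The uphill (-y) roller is 4 mm higher than the other, to suit the slope, so that the hung carrier is upright.
- carrier_lip (a point): Middle of the lower edge of the hook's lip (4 mm thick, 50 mm wide), 16 mm to the +x side of the tab's centre, 10 mm below the rollers' underside and 56 mm below the tab's centre. To hook on, carry the lip across above the rail from the robot's side, with the tray below the rail, then lower.
- carrier_tray (a point): Top of the two short steel columns (16 mm diameter) standing in the grey tray, 72 mm below the rollers' underside. They stay under the rail: with the rollers 18 to 46 mm above the rail's top edge the hook passes over it sideways with the columns clear below it.
- stand: Fixed rail stand: white base 110 x 420 mm, post at the loading end, tall end plate at the low end. Origin: on the bench under its middle; y runs along the rail, downhill; z up; the robot is on the -x side, and so is the hung carrier's leg. The rail is a steel bar on edge at x 0, 6 mm thick, 16 mm deep, y -198 to +172 mm, falling 0.158 mm per mm (9 degrees).
- stand_load (a point): Nominal top edge of the rail at the loading place, y -125 mm, 208 mm above the bench. The real rail is set up to 12 mm higher or lower over its whole length than this point (and the catch's) tells: feel or look. It sits on a stiff vertical spring, 1 mm per 6 N; over 16 N is too hard. The tab's centre may be at y -155 to -95 mm here, clear of post and catch.
- stand_catch (a point): Nominal top edge of the rail at the catch, y -55 mm (70 mm downhill of the loading place). The first roller meets the catch when the tab's centre is about 24 mm uphill of this point; both rollers are across when it is 24 mm or more downhill of it.
- stand_stop (a point): Rubber face of the stop at the rail's nominal top edge, y +170 mm; the face is upright, from 40 to 190 mm above the bench. The carrier at rest against it has its tab's centre at y +145 mm.
- catch (a joint): Sprung catch: a dark steel ball, 10 mm diameter, standing 4 mm out of the rail's top edge. 0 is up; grows as it is pressed down (0.004 m flush, 0.006 m at most). About 3 N starts it, 6 N presses it flush; each roller needs some 3 to 8 N of push along the rail to ride over it. The carrier's weight alone does not take it across.
- amber_mid (a point): Half-way up a loose amber glass bottle, 72 mm diameter, 150 mm tall, standing beyond the stand. Leave alone.
- jar_mid (a point): Half-way up a loose clear jar with a white cap, 50 mm diameter, 70 mm tall, standing beyond the stand. Leave alone.
- wrench_grip (a point): Grip of a loose steel wrench lying on the bench to the robot's left. Leave alone.
There are look-alikes about, which are no part of the job. There is more than one size of the carrier; the job needs the smallest.

How it is judged:
By the outcome, as a careful person would: the job done as asked, in the order asked, and still so for the second after the job is handed in, with the robot touching nothing.
It also fails if it takes over 64 s, if anything falls off the work surface, if the arm or the gripper's body presses on something with over 40 N, if the wrist force passes 120 N, or if a joint passes its speed limit or range.

## Working session

There is one attempt and no reset: what is moved stays moved. The work goes in short steps, Python scripts to look and compute and a tool call to move; the robot and the scene stay as the last step left them, time stands still between calls to the robot, and variables do not carry over. Pictures are saved under pics/ and viewed, and the job is handed in when it is done.

Besides the shell and the picture viewer there is one more tool, called after ">>>" as name(argument=value, ...), one argument or row to a line, values as JSON. servo_tool: Moves the arm, as the interface text tells. Its arguments: {"type":"object","properties":{"rows":{"type":"array"}},"required":["rows"]}

```bash
mkdir -p pics
cat > h.py <<'E'
import numpy as np, cv2
from cell import ctrl
from scipy.spatial.transform import Rotation as Ro
def ray(name,px):
    c=ctrl.camera_info(name); f=210/np.tan(np.radians(c['fovy'])/2)
    K=np.array([[f,0,c['cx']],[0,f,c['cy']],[0,0,1.]])
    u=(px[0]-c['cx'])/f; v=(px[1]-c['cy'])/f
    x,y=u,v
    for _ in range(30):
        s=1+c['k1']*(x*x+y*y); x,y=u/s,v/s
    R=np.array(c['R']);t=np.array(c['t'])
    d=R.T@np.array([x,y,1]); return -R.T@t, d/np.linalg.norm(d)
def proj(name,X):
    c=ctrl.camera_info(name); f=210/np.tan(np.radians(c['fovy'])/2)
    p=np.array(c['R'])@np.array(X,float)+np.array(c['t']); x,y=p[0]/p[2],p[1]/p[2]; s=1+c['k1']*(x*x+y*y)
    return np.array([c['cx']+f*x*s,c['cy']+f*y*s])
def atz(name,px,z):
    o,d=ray(name,px); return o+d*(z-o[2])/d[2]
def tri(ps):
    A=np.zeros((3,3));b=np.zeros(3)
    for n,px in ps:
        o,d=ray(n,px);P=np.eye(3)-np.outer(d,d);A+=P;b+=P@o
    X=np.linalg.solve(A,b); return X,[np.round(proj(n,X)-px,1) for n,px in ps]
def snap(name,fn,crop=None,sc=1):
    im=ctrl.get_image(name)[:,:,::-1]
    if crop: x0,y0,x1,y1=crop; im=im[y0:y1,x0:x1]
    if sc!=1: im=cv2.resize(im,None,fx=sc,fy=sc,interpolation=cv2.INTER_CUBIC)
    cv2.imwrite('pics/'+fn,im)
def st():
    s=ctrl.read_state(); print({k:np.round(s[k],2).tolist() for k in('clock','eef_pos','tool_rot','force','torque','width')})
E
python3 - <<'E'
from h import *
for n in('side','top'):
    snap(n,n+'0.png')
    c=ctrl.camera_info(n);print(n,c['fovy'],c['k1'],np.round(ray(n,(280,210)),2).tolist())
    for l in('carrier_tab','carrier_rollers','stand_load','stand_catch','stand_stop','stand','carrier'):
        print(l,[(np.round(d['point'],1).tolist(),round(d['conf'],2)) for d in ctrl.mark_of(l,n)])
st()
E
```

```text
side 43.25017629702945 -0.17661299459879765 [[333.65, 649.01, 991.24], [0.22, -0.58, -0.79]]
carrier_tab [([431.9, 108.6], 0.94), ([328.7, 60.3], 0.65), ([373.8, 93.9], 0.6)]
carrier_rollers [([432.0, 128.5], 0.84), ([369.8, 108.2], 0.72), ([362.6, 128.0], 0.72), ([323.6, 79.4], 0.6)]
stand_load [([291.1, 164.5], 0.91), ([276.1, 266.5], 0.52)]
stand_catch [([283.3, 192.1], 0.94)]
stand_stop [([243.6, 294.5], 0.76)]
stand [([277.2, 268.4], 0.7)]
carrier [([324.5, 128.3], 0.97), ([414.5, 178.5], 0.87), ([361.9, 149.9], 0.71)]
top 56.08725950065645 0.013156301021106003 [[411.33, -37.93, 1121.61], [0.15, 0.01, -0.99]]
carrier_tab [([419.4, 242.1], 0.97), ([433.0, 188.7], 0.93), ([395.1, 311.0], 0.76), ([168.5, 204.0], 0.43)]
carrier_rollers [([429.0, 191.7], 0.91), ([413.3, 244.6], 0.83), ([389.9, 304.5], 0.82)]
stand_load [([287.6, 198.0], 0.77)]
stand_catch [([262.7, 200.7], 0.75)]
stand_stop [([169.4, 203.9], 0.85), ([419.9, 243.2], 0.73)]
stand [([245.1, 209.3], 0.65)]
carrier [([404.5, 205.5], 0.83), ([397.1, 247.4], 0.73), ([331.5, 134.1], 0.58)]
{'clock': 0.8, 'eef_pos': [164.48, -628.84, 231.32], 'tool_rot': [1.94, 1.57, 0.63], 'force': [0.15, 0.09, 0.09], 'torque': [-0.02, -0.0, 0.02], 'width': 85.15}
```

View pics/side0.png

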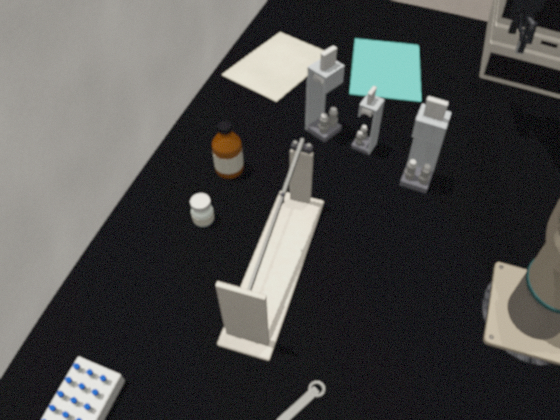

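View pics/top0.png

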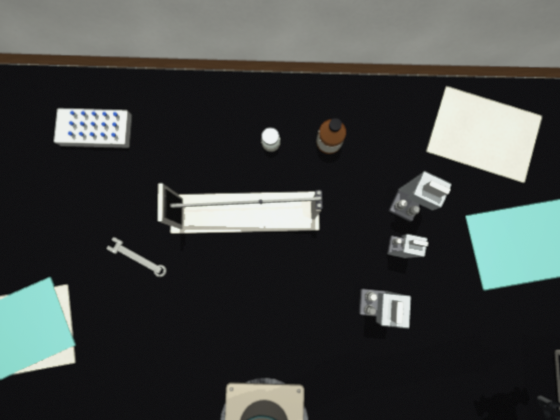

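Three carriers: side (325,95), (369,120), (427,145), which are top (425,195), (410,245), (390,308). The middle one looks smallest. I'll confirm this in a crop and by measuring.

Run:
```python
from h import *
a=ctrl.get_image('side')[40:200,290:460,::-1]; b=ctrl.get_image('top')[170:335,350:460,::-1]
a=cv2.resize(a,None,fx=2.6,fy=2.6,interpolation=3); b=cv2.resize(b,(int(110*a.shape[0]/165),a.shape[0]),interpolation=3)
cv2.imwrite('pics/crop1.png',np.hstack([a,b])); print(a.shape)
for n,s,t in(('big',(431.9,108.6),(395.1,311)),('mid',(373.8,93.9),(419.4,242.1)),('far',(328.7,60.3),(433,188.7))):
    print(n,*tri([('side',s),('top',t)]))
print('load',*tri([('side',(291.1,164.5)),('top',(287.6,198))]))
print('catch',*tri([('side',(283.3,192.1)),('top',(262.7,200.7))]))
print('stop',*tri([('side',(243.6,294.5)),('top',(169.4,203.9))]))
for z in (172,): print(atz('top',(419.4,242.1),z),atz('side',(373.8,93.9),z))
```

```text
(416, 442, 3)
big [ 328.33223466 -286.07549844  236.30512398] [array([1.6, 0.1]), array([-0.2, -1.6])]
mid [ 478.43962385 -365.00528766  173.42255274] [array([-1.4, -0.3]), array([0.2, 1.4])]
far [ 598.8347902  -378.35217968  232.04480067] [array([-0.8, -0.2]), array([0.1, 0.9])]
load [574.52444891 -45.50265301 207.0765442 ] [array([-0.2, -0.1]), array([0. , 0.2])]
catch [569.65322211  13.9115904  188.52967455] [array([-0.2, -0.1]), array([0. , 0.2])]
stop [559.74979823 243.12356143 167.57466147] [array([0., 0.]), array([-0., -0.])]
[ 481.88541442 -365.17030519  172.        ] [ 475.33361193 -366.98627319  172.        ]
```

View pics/crop1.png

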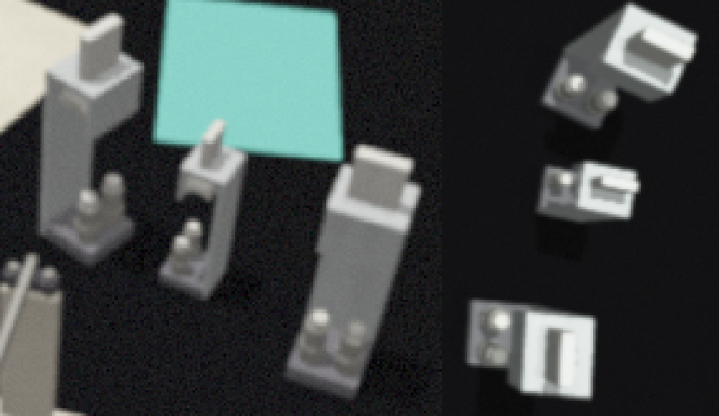

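The middle carrier (side (369,120), top (410,245)) is the smallest. Its tab comes out at z≈173 mm, which matches 172, while the other two are at about 234. Next I'll measure yaw and the rail.

Run:
```python
from h import *
snap('top','c_top.png',(380,225,440,270),12)
snap('top','r_top.png',(150,170,335,245),4.3)
snap('side','r_side.png',(215,130,335,360),2.6)
snap('side','c_side.png',(345,80,395,160),7)
```

```text
(no output)
```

View pics/c_top.png

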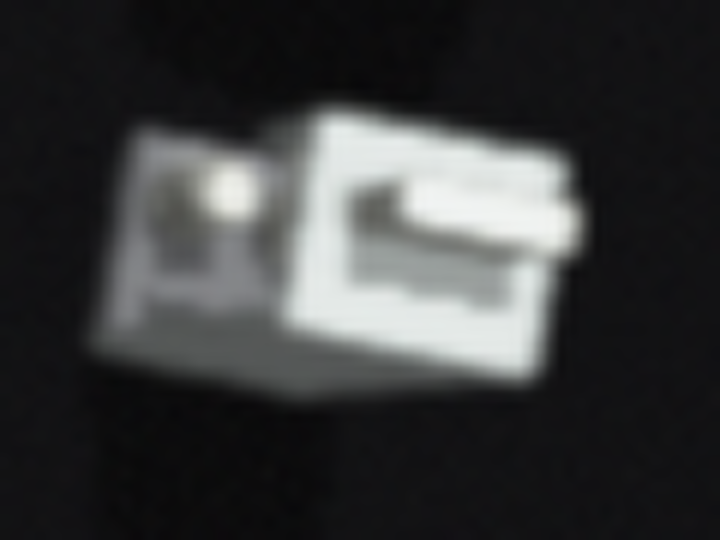

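View pics/r_top.png

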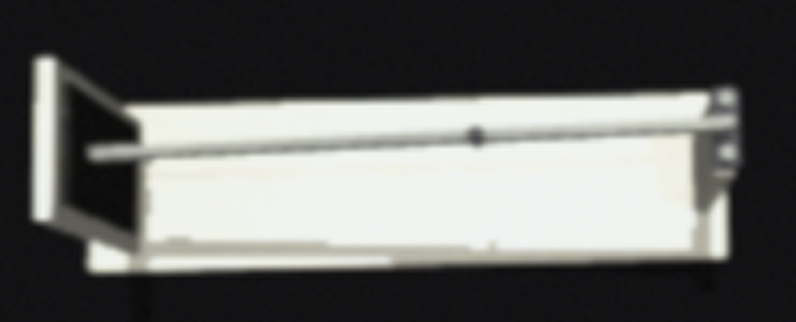

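View pics/r_side.png

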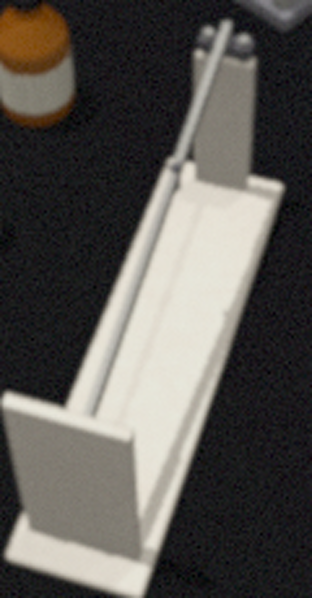

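View pics/c_side.png

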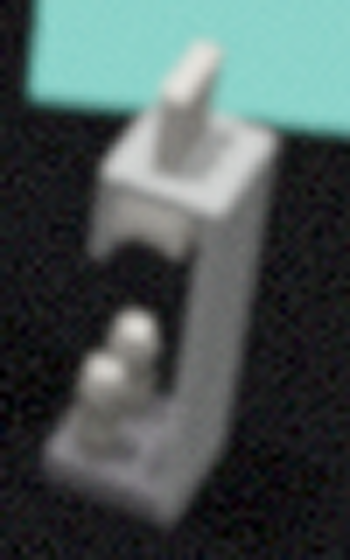

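Run:
```python
from h import *
f=lambda p:(380+p[0]/12-.5+.04,225+p[1]/12-.5+.04)
for nm,z,P in(('bridge',154,[(285,325),(325,110),(570,155),(540,380)]),('tabtop',190,[(405,220),(410,177),(583,205),(576,253)])):
    W=np.array([atz('top',f(p),z)[:2] for p in P]); print(nm,np.round(W,1).tolist(),'c',W.mean(0).round(1))
    e=[W[3]-W[0],W[2]-W[1]]; print([round(np.arctan2(a[0],-a[1]),3) for a in e],[np.linalg.norm(a).round(1) for a in e],[np.linalg.norm(a).round(1) for a in(W[1]-W[0],W[2]-W[3])])
    # e points toward -y: yaw th: -y axis=(sin th,-cos th)
g=lambda p:(345+p[0]/7-.43,80+p[1]/7-.43)
P=[(105,178),(148,105),(280,140),(215,215)]
W=np.array([atz('side',g(p),154)[:2] for p in P]);print('side bridge',W.round(1).tolist(),W.mean(0).round(1))
T=lambda p:(150+p[0]/4.3-.4,170+p[1]/4.3-.4); S=lambda p:(215+p[0]/2.6-.3,130+p[1]/2.6-.3)
c=tri([('top',T((476,135))),('side',S((174,165)))]);print('catch',c)
c=tri([('top',T((737,121))),('side',S((227,24)))]);print('upper end',c)
for z in(0,8,15): 
    W=[atz('top',T(p),z)[:2] for p in((87,271),(728,260))]; d=W[0]-W[1];print('base',z,np.round(W,1).tolist(),np.linalg.norm(d),np.arctan2(-d[0],d[1]))
    W=[atz('side',S(p),z)[:2] for p in((5,555),(140,597),(282,187))]; d=W[1]-W[2];e=W[1]-W[0]
    print('sidebase',np.round(W,1).tolist(),np.linalg.norm(d),np.arctan2(-d[0],d[1]),np.linalg.norm(e))
for n in('top','side'):
  for l in('catch',):
    print([(d['point'],d['conf']) for d in ctrl.mark_of(l,n)],[(d['extent'],d['conf']) for d in ctrl.search_frame(l,n)])
```

```text
bridge [[458.9, -331.6], [503.0, -340.5], [495.1, -390.3], [449.2, -383.1]] c [ 476.6 -361.4]
[np.float64(-0.187), np.float64(-0.157)] [np.float64(52.4), np.float64(50.4)] [np.float64(45.0), np.float64(46.5)]
tabtop [[478.3, -344.6], [486.8, -345.7], [482.2, -379.5], [472.8, -377.9]] c [ 480.  -361.9]
[np.float64(-0.166), np.float64(-0.135)] [np.float64(33.8), np.float64(34.1)] [np.float64(8.6), np.float64(9.6)]
side bridge [[501.0, -335.5], [496.7, -379.5], [448.4, -377.6], [460.6, -330.2]] [ 476.7 -355.7]
catch (array([569.67583429,  19.69307213, 191.1672935 ]), [array([-0. , -0.4]), array([0.4, 0.1])])
upper end (array([ 577.66360475, -124.13712123,  206.23858465]), [array([0. , 0.1]), array([-0.1, -0. ])])
base 0 [[503.1, 285.8], [521.4, -138.8]] 424.9844423984487 0.043258403762799436
sidebase [[613.8, 282.9], [503.6, 278.5], [523.7, -140.0]] 419.0097026346546 0.04799741565589053 110.23672049773019
base 8 [[502.4, 283.5], [520.7, -138.0]] 421.9532028086753 0.043258403762799456
sidebase [[611.5, 285.8], [502.2, 281.5], [522.2, -133.6]] 415.62799212437625 0.04799741565589014 109.34703065527118
base 15 [[501.8, 281.5], [520.0, -137.4]] 419.3008681676235 0.04325840376279952
sidebase [[609.5, 288.4], [501.0, 284.2], [520.8, -128.0]] 412.6689954278829 0.04799741565589039 108.5685520431197Traceback (most recent call last):
  File "<stdin>", line 19, in <module>
ValueError: it knows: amber_mid, carrier, carrier_lip, carrier_rollers, carrier_tab, carrier_tray, jar_mid, stand, stand_catch, stand_load, stand_stop, wrench_grip
```

```bash
cat >> h.py <<'E'
def Rt(): return Ro.from_euler('xyz',ctrl.read_state()['tool_rot'])
def target(yaw,sgn=1):
    z=np.array([np.cos(yaw),np.sin(yaw),0])*sgn; x=np.array([0,0,-1.]); y=np.cross(z,x)
    return Ro.from_matrix(np.c_[x,y,z])
def need(yaw,pos,sgn=1):
    s=ctrl.read_state(); R=Rt(); T=target(yaw,sgn)
    rv=np.degrees((R.inv()*T).as_rotvec())/6
    d=np.array(pos)-s['eef_pos']
    print('rot units',rv.round(3),'| shift after-rot units',(T.inv().apply(d)/750).round(4),'world',np.round(d,1))
E
python3 - <<'E'
from h import *
st(); print(Rt().as_matrix().round(3)); print(ctrl.read_state()['qpos'])
for s in(1,-1): need(-.16,(478.5,-362,280),s)
E
```

```text
{'clock': 1.1, 'eef_pos': [164.52, -628.84, 231.29], 'tool_rot': [1.87, 1.57, 0.55], 'force': [0.13, -0.16, -0.62], 'torque': [0.01, -0.05, -0.03], 'width': 85.44}
[[ 0.     0.967  0.253]
 [ 0.     0.253 -0.967]
 [-1.     0.    -0.   ]]
[ 1.24919044  0.6284264   0.03847102  1.51740409 -0.02702882  0.99630123
 -0.02003563]
rot units [-1.103e+01  0.000e+00 -1.000e-03] | shift after-rot units [-0.0649  0.4179  0.3566] world [314.  266.8  48.7]
rot units [ 1.897e+01 -1.000e-03 -0.000e+00] | shift after-rot units [-0.0649 -0.4179 -0.3566] world [314.  266.8  48.7]
```

>>> servo_tool(
  rows=[
    {"dx":-0.03,"wx":-1},
    {"dx":-0.035,"wx":-1},
    {"dy":0.06,"wx":-1},
    {"dy":0.06,"wx":-1},
    {"dy":0.06,"wx":-1},
  ],
)

```text
schema error: expected keys dx, dy, dz, wx, wy, wz, fingers
```

>>> servo_tool(
  rows=[
    {"dy":0.05,"dz":0.04,"wx":-1},
    {"dy":0.05,"dz":0.04,"wx":-1},
    {"dy":0.05,"dz":0.04,"wx":-1},
    {"wx":-1},
    {"wx":-1},
  ],
)

```text
schema error: expected keys dx, dy, dz, wx, wy, wz, fingers
```

Run:
```python
from h import *
st(); need(-.16,(478.5,-362,280))
```

```text
{'clock': 1.1, 'eef_pos': [164.52, -628.84, 231.29], 'tool_rot': [1.87, 1.57, 0.55], 'force': [0.13, -0.16, -0.62], 'torque': [0.01, -0.05, -0.03], 'width': 85.44}
rot units [-1.103e+01  0.000e+00 -1.000e-03] | shift after-rot units [-0.0649  0.4179  0.3566] world [314.  266.8  48.7]
```

>>> servo_tool(
  rows=[
    {"dx":-0.03,"dy":0,"dz":0,"wx":-1,"wy":0,"wz":0,"fingers":0},
    {"dx":-0.035,"dy":0,"dz":0,"wx":-1,"wy":0,"wz":0,"fingers":0},
    {"dx":0,"dy":0.06,"dz":0,"wx":-1,"wy":0,"wz":0,"fingers":0},
    {"dx":0,"dy":0.06,"dz":0,"wx":-1,"wy":0,"wz":0,"fingers":0},
    {"dx":0,"dy":0.06,"dz":0,"wx":-1,"wy":0,"wz":0,"fingers":0},
  ],
)

```text
clock: 1.72
eef_pos: [279.0, -555.6, 280.1]
tool_rot: [0.142, 1.57, -0.646]
force: [-0.1, 0.4, -0.7]
width: 85.6
```

>>> servo_tool(
  rows=[
    {"dx":0,"dy":0.05,"dz":0.04,"wx":-1,"wy":0,"wz":0,"fingers":0},
    {"dx":0,"dy":0.05,"dz":0.04,"wx":-1,"wy":0,"wz":0,"fingers":0},
    {"dx":0,"dy":0.05,"dz":0.04,"wx":-1,"wy":0,"wz":0,"fingers":0},
    {"dx":0,"dy":0,"dz":0,"wx":-1,"wy":0,"wz":0,"fingers":0},
    {"dx":0,"dy":0,"dz":0,"wx":-1,"wy":0,"wz":0,"fingers":0},
  ],
)

```text
clock: 2.35
eef_pos: [419.0, -525.9, 279.8]
tool_rot: [2.708, 1.571, 2.445]
force: [-0.2, 0.2, -1.2]
width: 85.0
```

Run:
```python
from h import *
st(); need(-.16,(478.5,-362,280))
```

```text
{'clock': 2.35, 'eef_pos': [418.98, -525.89, 279.82], 'tool_rot': [2.71, 1.57, 2.44], 'force': [-0.17, 0.25, -1.16], 'torque': [-0.01, 0.02, 0.0], 'width': 85.05}
rot units [-0.981 -0.002 -0.001] | shift after-rot units [-2.000e-04  2.284e-01  4.350e-02] world [ 59.5 163.9   0.2]
```

>>> servo_tool(
  rows=[
    {"dx":0,"dy":0,"dz":0,"wx":-0.98,"wy":0,"wz":0,"fingers":0},
    {"dx":0,"dy":0.076,"dz":0.0145,"wx":0,"wy":0,"wz":0,"fingers":0},
    {"dx":0,"dy":0.076,"dz":0.0145,"wx":0,"wy":0,"wz":0,"fingers":0},
    {"dx":0,"dy":0.0764,"dz":0.0145,"wx":0,"wy":0,"wz":0,"fingers":0},
    {"dx":0,"dy":0,"dz":0,"wx":0,"wy":0,"wz":0,"fingers":0},
  ],
)

```text
clock: 2.98
eef_pos: [481.6, -356.6, 280.8]
tool_rot: [1.086, 1.567, 0.93]
force: [-0.0, -1.4, 0.1]
width: 85.4
```

>>> servo_tool(
  rows=[
    {"dx":0.05,"dy":0,"dz":0,"wx":0,"wy":0,"wz":0,"fingers":0},
    {"dx":0.05,"dy":0,"dz":0,"wx":0,"wy":0,"wz":0,"fingers":0},
    {"dx":0,"dy":0,"dz":0,"wx":0,"wy":0,"wz":0,"fingers":0},
  ],
)

```text
clock: 3.35
eef_pos: [476.2, -362.6, 202.6]
tool_rot: [2.796, 1.565, 2.63]
force: [0.3, -0.5, 0.7]
width: 85.4
```

Run:
```python
from h import *
st(); need(-.16,(478.5,-362,160))
snap('side','g_side.png',(310,30,450,170),4)
snap('top','g_top.png',(350,190,470,290),5)
```

```text
{'clock': 3.35, 'eef_pos': [476.2, -362.64, 202.56], 'tool_rot': [2.8, 1.56, 2.63], 'force': [0.34, -0.45, 0.69], 'torque': [-0.0, 0.03, 0.02], 'width': 85.41}
rot units [-0.058 -0.055 -0.02 ] | shift after-rot units [0.0567 0.0013 0.0029] world [  2.3   0.6 -42.6]
```

View pics/g_side.png

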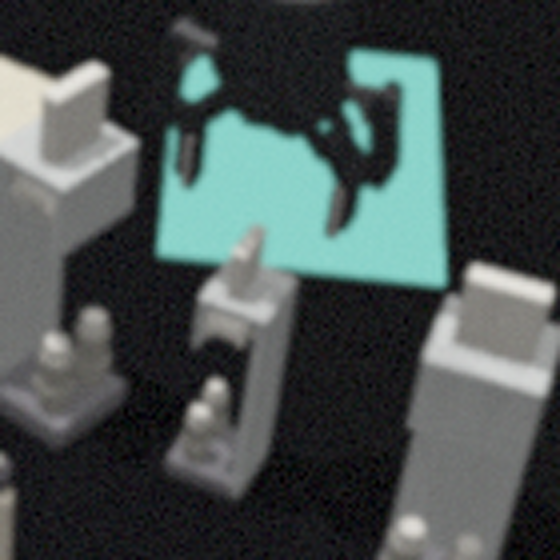

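View pics/g_top.png

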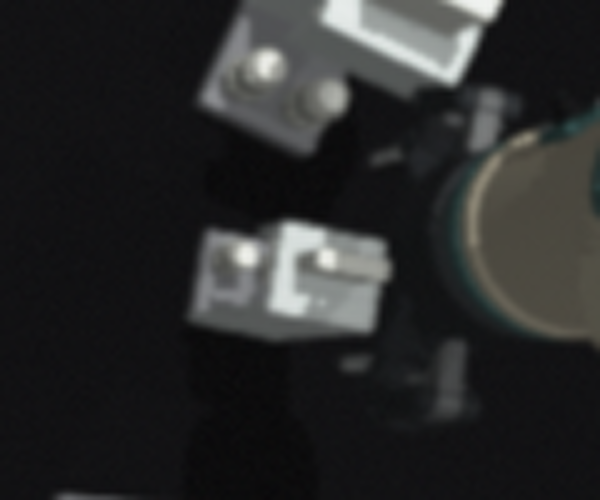

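Run:
```python
from h import *
for z in(205,215,225):
  for n in('side','top'): print(z,n,[proj(n,np.array([476,-362.6,z])+s*np.array([np.cos(.16),-np.sin(.16),0])).round(1) for s in(42,-42)])
```

```text
205 side [array([358.6,  78.6]), array([391.2,  89.8])]
205 top [array([425.7, 226. ]), array([420.8, 261.6])]
215 side [array([359. ,  75.3]), array([391.8,  86.5])]
215 top [array([427.3, 225.5]), array([422.3, 261.5])]
225 side [array([359.4,  71.9]), array([392.4,  83.1])]
225 top [array([428.9, 225.1]), array([423.8, 261.5])]
```

>>> servo_tool(
  rows=[
    {"dx":0.028,"dy":0,"dz":0.001,"wx":0,"wy":0,"wz":0,"fingers":0},
    {"dx":0.028,"dy":0,"dz":0.001,"wx":0,"wy":0,"wz":0,"fingers":0},
    {"dx":0,"dy":0,"dz":0,"wx":0,"wy":0,"wz":0,"fingers":0.6},
    {"dx":0,"dy":0,"dz":0,"wx":0,"wy":0,"wz":0,"fingers":0.7},
  ],
)

```text
clock: 3.95
eef_pos: [481.0, -363.9, 164.9]
tool_rot: [-0.45, 1.568, -0.615]
force: [-0.1, -0.5, 0.7]
width: 51.4
```

Run:
```python
from h import *
st(); need(-.16,(478.5,-362,160))
snap('side','g2_side.png',(310,30,450,170),4)
```

```text
{'clock': 3.95, 'eef_pos': [481.0, -363.91, 164.87], 'tool_rot': [-0.45, 1.57, -0.62], 'force': [-0.13, -0.49, 0.74], 'torque': [0.01, 0.03, -0.02], 'width': 51.41}
rot units [-0.052  0.026  0.013] | shift after-rot units [ 0.0065  0.002  -0.0037] world [-2.5  1.9 -4.9]
```

View pics/g2_side.png

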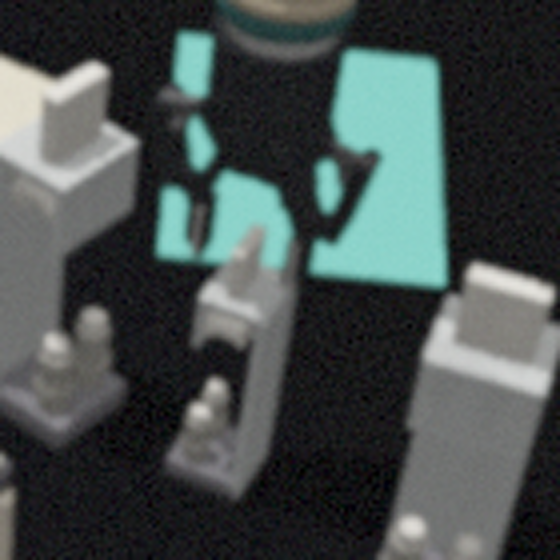

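>>> servo_tool(
  rows=[
    {"dx":0.005,"dy":0.001,"dz":-0.002,"wx":-0.05,"wy":0,"wz":0,"fingers":0.75},
    {"dx":0,"dy":0,"dz":0,"wx":0,"wy":0,"wz":0,"fingers":0.85},
    {"dx":0,"dy":0,"dz":0,"wx":0,"wy":0,"wz":0,"fingers":1},
    {"dx":0,"dy":0,"dz":0,"wx":0,"wy":0,"wz":0,"fingers":1},
    {"dx":0,"dy":0,"dz":0,"wx":0,"wy":0,"wz":0,"fingers":1},
  ],
)

```text
clock: 4.62
eef_pos: [479.0, -362.1, 159.5]
tool_rot: [-0.16, 1.57, -0.32]
force: [1.6, -0.1, 1.0]
width: 8.8
```

Run:
```python
from h import *
st(); need(-.16,(478.5,-362,160))
snap('side','g3_side.png',(310,30,450,170),4)
```

```text
{'clock': 4.62, 'eef_pos': [478.99, -362.13, 159.55], 'tool_rot': [-0.16, 1.57, -0.32], 'force': [1.62, -0.08, 0.96], 'torque': [0.04, -0.17, 0.06], 'width': 8.78}
rot units [0.002 0.007 0.001] | shift after-rot units [-0.0006  0.0001 -0.0007] world [-0.5  0.1  0.5]
```

View pics/g3_side.png

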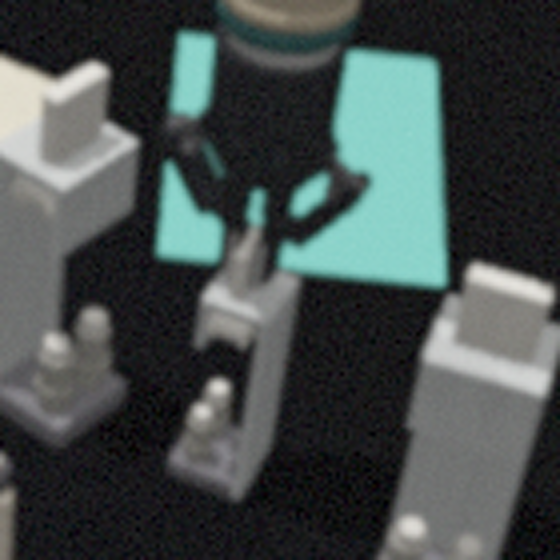

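>>> servo_tool(
  rows=[
    {"dx":-0.02,"dy":0,"dz":0,"wx":0,"wy":0,"wz":0,"fingers":1},
    {"dx":-0.04,"dy":0,"dz":0,"wx":0,"wy":0,"wz":0,"fingers":1},
    {"dx":-0.04,"dy":0,"dz":0,"wx":0,"wy":0,"wz":0,"fingers":1},
    {"dx":-0.04,"dy":0,"dz":0,"wx":0,"wy":0,"wz":0,"fingers":1},
    {"dx":0,"dy":0,"dz":0,"wx":0,"wy":0,"wz":0,"fingers":1},
  ],
)

```text
clock: 5.3
eef_pos: [479.6, -362.8, 266.6]
tool_rot: [-0.491, 1.566, -0.651]
force: [0.5, 0.4, -4.3]
width: 9.0
```

Run:
```python
from h import *
st(); need(.046,(482,-50,264))
```

```text
{'clock': 5.3, 'eef_pos': [479.56, -362.83, 266.65], 'tool_rot': [-0.49, 1.57, -0.65], 'force': [0.54, 0.4, -4.28], 'torque': [-0.11, -0.02, 0.03], 'width': 8.99}
rot units [-1.969  0.037  0.025] | shift after-rot units [0.0035 0.4165 0.0224] world [  2.4 312.8  -2.6]
```

>>> servo_tool(
  rows=[
    {"dx":0,"dy":0,"dz":0,"wx":-0.97,"wy":0,"wz":0,"fingers":1},
    {"dx":0,"dy":0,"dz":0,"wx":-1,"wy":0,"wz":0,"fingers":1},
    {"dx":0,"dy":0.04,"dz":0,"wx":0,"wy":0,"wz":0,"fingers":1},
    {"dx":0,"dy":0.06,"dz":0,"wx":0,"wy":0,"wz":0,"fingers":1},
    {"dx":0,"dy":0.06,"dz":0.005,"wx":0,"wy":0,"wz":0,"fingers":1},
  ],
)

```text
clock: 5.92
eef_pos: [475.0, -240.6, 262.5]
tool_rot: [2.654, 1.567, 2.699]
force: [1.2, 0.4, -3.1]
width: 9.3
```

>>> servo_tool(
  rows=[
    {"dx":0,"dy":0.06,"dz":0.005,"wx":0,"wy":0,"wz":0,"fingers":1},
    {"dx":0,"dy":0.06,"dz":0.005,"wx":0,"wy":0,"wz":0,"fingers":1},
    {"dx":0,"dy":0.06,"dz":0.005,"wx":0,"wy":0,"wz":0,"fingers":1},
    {"dx":0,"dy":0.05,"dz":0,"wx":0,"wy":0,"wz":0,"fingers":1},
    {"dx":0,"dy":0.026,"dz":0,"wx":0,"wy":0,"wz":0,"fingers":1},
  ],
)

```text
clock: 6.55
eef_pos: [477.6, -47.2, 263.0]
tool_rot: [2.765, 1.568, 2.814]
force: [-0.2, -1.3, -4.4]
width: 8.9
```

>>> servo_tool(
  rows=[
    {"dx":0,"dy":0,"dz":0,"wx":0,"wy":0,"wz":0,"fingers":1},
    {"dx":0,"dy":0,"dz":0,"wx":0,"wy":0,"wz":0,"fingers":1},
  ],
)

```text
clock: 6.8
eef_pos: [478.6, -51.2, 263.6]
tool_rot: [-2.685, 1.569, -2.64]
force: [0.3, -0.5, -5.3]
width: 9.2
```

Run:
```python
from h import *
st(); need(.046,(482,-50,264))
a=ctrl.get_image('side')[100:300,220:420,::-1]; b=ctrl.get_image('top')[140:280,220:360,::-1]
cv2.imwrite('pics/m.png',np.hstack([cv2.resize(a,(400,400),interpolation=3),cv2.resize(b,(400,400),interpolation=3)]))
for n in('side','top'):
    for l in('carrier_tab','carrier_rollers','carrier_lip','stand_load','stand_catch'):
        print(n,l,[(np.round(d['point'],1).tolist(),round(d['conf'],2)) for d in ctrl.mark_of(l,n)])
```

```text
{'clock': 6.8, 'eef_pos': [478.57, -51.19, 263.6], 'tool_rot': [-2.68, 1.57, -2.64], 'force': [0.31, -0.49, -5.32], 'torque': [-0.0, -0.01, -0.0], 'width': 9.22}
rot units [-0.009 -0.016  0.008] | shift after-rot units [-0.0005  0.0014  0.0046] world [3.4 1.2 0.4]
side carrier_tab [([434.3, 107.1], 0.95), ([327.8, 58.9], 0.9), ([338.4, 148.3], 0.72), ([283.6, 192.4], 0.55)]
side carrier_rollers [([427.8, 127.4], 0.95), ([331.5, 190.7], 0.66), ([277.4, 265.6], 0.64), ([337.4, 163.6], 0.63), ([324.8, 79.1], 0.56)]
side carrier_lip [([424.3, 138.0], 0.91), ([328.6, 85.7], 0.9), ([325.5, 166.2], 0.77)]
side stand_load [([290.9, 160.6], 0.9), ([245.5, 295.2], 0.69)]
side stand_catch [([282.9, 194.3], 0.7)]
top carrier_tab [([432.1, 188.6], 0.79), ([394.7, 310.2], 0.65)]
top carrier_rollers [([427.5, 192.0], 0.75), ([391.2, 304.6], 0.73)]
top carrier_lip [([376.2, 305.4], 0.88), ([418.5, 204.0], 0.84), ([167.1, 205.7], 0.48)]
top stand_load []
top stand_catch [([260.9, 204.6], 0.83)]
```

View pics/m.png

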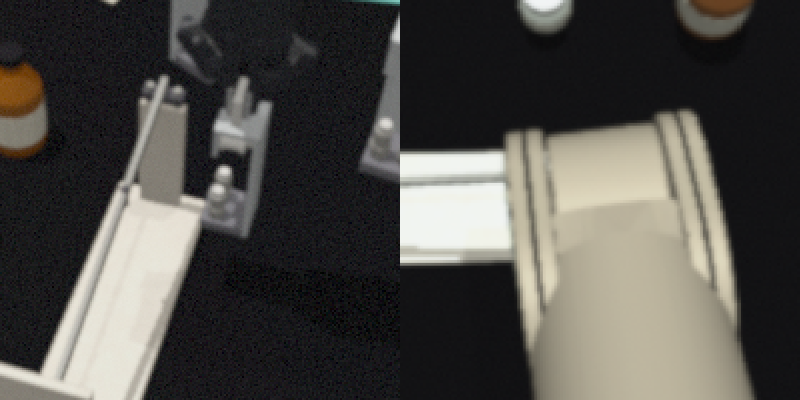

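Run:
```python
from h import *
st(); need(.046,(572.8,-50,264))
```

```text
{'clock': 7.4, 'eef_pos': [479.15, -49.78, 264.34], 'tool_rot': [-0.16, 1.57, -0.11], 'force': [-0.37, -0.32, -3.71], 'torque': [-0.05, 0.05, -0.03], 'width': 8.88}
rot units [0.003 0.001 0.   ] | shift after-rot units [ 0.0005 -0.006   0.1247] world [93.6 -0.2 -0.3]
```

>>> servo_tool(
  rows=[
    {"dx":0,"dy":-0.002,"dz":0.03,"wx":0,"wy":0,"wz":0,"fingers":1},
    {"dx":0,"dy":-0.002,"dz":0.035,"wx":0,"wy":0,"wz":0,"fingers":1},
    {"dx":0,"dy":-0.002,"dz":0.035,"wx":0,"wy":0,"wz":0,"fingers":1},
    {"dx":0,"dy":0,"dz":0.0245,"wx":0,"wy":0,"wz":0,"fingers":1},
    {"dx":0,"dy":0,"dz":0,"wx":0,"wy":0,"wz":0,"fingers":1},
  ],
)

```text
clock: 8.02
eef_pos: [573.5, -49.6, 263.9]
tool_rot: [0.971, 1.57, 1.018]
force: [-0.3, -0.4, -5.0]
width: 9.1
```

>>> servo_tool(
  rows=[
    {"dx":0,"dy":0,"dz":0,"wx":0,"wy":0,"wz":0,"fingers":1},
    {"dx":0,"dy":0,"dz":0,"wx":0,"wy":0,"wz":0,"fingers":1},
  ],
)

```text
clock: 8.28
eef_pos: [571.7, -50.1, 264.4]
tool_rot: [-2.794, 1.57, -2.748]
force: [-0.0, -0.2, -4.5]
width: 8.9
```

Run:
```python
from h import *
st(); need(.046,(572.8,-50,264))
snap('side','h1.png',(240,100,360,220),5)
st()
```

```text
{'clock': 8.28, 'eef_pos': [571.67, -50.08, 264.35], 'tool_rot': [-2.79, 1.57, -2.75], 'force': [-0.02, -0.21, -4.5], 'torque': [-0.08, 0.02, -0.0], 'width': 8.93}
rot units [ 0.003 -0.008  0.003] | shift after-rot units [0.0005 0.     0.0015] world [ 1.1  0.1 -0.4]
{'clock': 8.32, 'eef_pos': [571.9, -50.07, 264.48], 'tool_rot': [-2.51, 1.57, -2.46], 'force': [0.04, -0.1, -4.14], 'torque': [-0.01, 0.01, -0.04], 'width': 9.25}
```

View pics/h1.png

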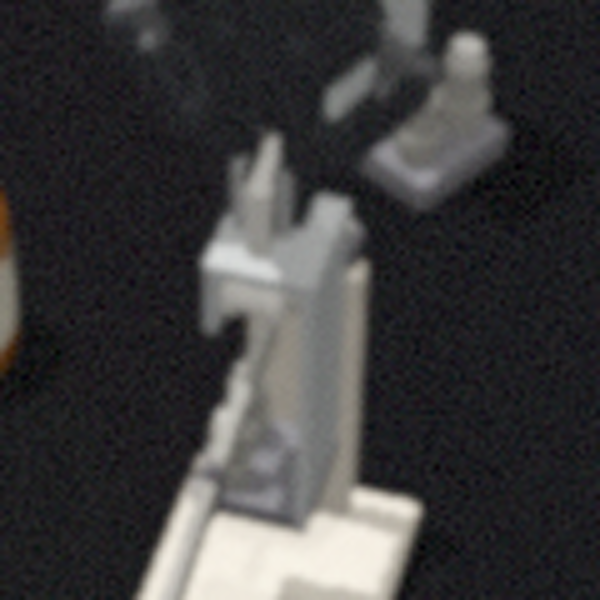

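Run:
```python
from h import *
T=lambda p:(150+p[0]/4.3-.4,170+p[1]/4.3-.4); S=lambda p:(215+p[0]/2.6-.3,130+p[1]/2.6-.3)
O=np.array([567,75.]);u=np.array([-.046,.999]);n=np.array([.999,.046])
for off in(-12,-6,0):
  for nm,F,P in(('top',T,[(300,144),(476,135),(640,127.5)]),('side',S,[(150,232),(174,165),(205,85)])):
    out=[]
    for p in P:
        z=195
        for _ in range(5):
            X=atz(nm,F(p),z); l=(X[:2]-O); y=l@u; z=188.25+off-.158*y
        out.append((round(l@n,1),round(y,1)))
    print(off,nm,out)
# tab lateral now
s=ctrl.read_state(); print('tcp local',(s['eef_pos'][:2]-O)@n,(s['eef_pos'][:2]-O)@u)
t=np.array([*s['eef_pos'][:2],s['eef_pos'][2]+12.5+18]); print('tabtop proj side',(proj('side',t)-[240,100])*5)
for off in(-10,-5):
  a=[]
  for y in(-100,-80,-55):
    X=O+u*y; a.append(((proj('side',[*X,188.25+off-.158*y])-[240,100])*5).round(0).tolist())
  print(off,a)
```

```text
-12 top [(np.float64(-0.1), np.float64(45.9)), (np.float64(0.3), np.float64(-55.1)), (np.float64(0.3), np.float64(-146.5))]
-12 side [(np.float64(2.2), np.float64(-0.0)), (np.float64(2.4), np.float64(-59.8)), (np.float64(0.9), np.float64(-136.2))]
-6 top [(np.float64(-1.2), np.float64(44.9)), (np.float64(-0.7), np.float64(-55.5)), (np.float64(-0.8), np.float64(-146.2))]
-6 side [(np.float64(0.8), np.float64(3.9)), (np.float64(1.0), np.float64(-55.5)), (np.float64(-0.4), np.float64(-131.5))]
0 top [(np.float64(-2.2), np.float64(44.0)), (np.float64(-1.7), np.float64(-55.8)), (np.float64(-1.8), np.float64(-145.9))]
0 side [(np.float64(-0.6), np.float64(7.7)), (np.float64(-0.3), np.float64(-51.3)), (np.float64(-1.8), np.float64(-126.7))]
tcp local -0.8590091145183721 -125.17277359267857
tabtop proj side [266.82199118 157.93752772]
-10 [[244.0, 381.0], [229.0, 422.0], [210.0, 474.0]]
-5 [[244.0, 373.0], [229.0, 414.0], [210.0, 466.0]]
```

>>> servo_tool(
  rows=[
    {"dx":0.008,"dy":0,"dz":0.001,"wx":0,"wy":0,"wz":0,"fingers":1},
    {"dx":0.008,"dy":0,"dz":0,"wx":0,"wy":0,"wz":0,"fingers":1},
    {"dx":0.004,"dy":0,"dz":0,"wx":0,"wy":0,"wz":0,"fingers":1},
    {"dx":0,"dy":0,"dz":0,"wx":0,"wy":0,"wz":0,"fingers":1},
    {"dx":0,"dy":0,"dz":0,"wx":0,"wy":0,"wz":0,"fingers":1},
  ],
)

```text
clock: 8.95
eef_pos: [573.5, -49.8, 249.4]
tool_rot: [0.06, 1.57, 0.106]
force: [0.1, 0.4, -3.8]
width: 9.3
```

>>> servo_tool(
  rows=[
    {"dx":0.003,"dy":0,"dz":0,"wx":0,"wy":0,"wz":0,"fingers":1},
    {"dx":0,"dy":0,"dz":0,"wx":0,"wy":0,"wz":0,"fingers":1},
  ],
)

```text
clock: 9.2
eef_pos: [573.3, -49.9, 246.9]
tool_rot: [3.089, 1.571, 3.135]
force: [0.9, -0.2, -4.6]
width: 9.2
```

>>> servo_tool(
  rows=[
    {"dx":0.002,"dy":0,"dz":0,"wx":0,"wy":0,"wz":0,"fingers":1},
    {"dx":0,"dy":0,"dz":0,"wx":0,"wy":0,"wz":0,"fingers":1},
  ],
)

```text
clock: 9.45
eef_pos: [573.3, -49.9, 245.5]
tool_rot: [-3.096, 1.571, -3.05]
force: [-0.6, 0.0, -3.6]
width: 9.0
```

>>> servo_tool(
  rows=[
    {"dx":0.002,"dy":0,"dz":0,"wx":0,"wy":0,"wz":0,"fingers":1},
    {"dx":0.002,"dy":0,"dz":0,"wx":0,"wy":0,"wz":0,"fingers":1},
    {"dx":0,"dy":0,"dz":0,"wx":0,"wy":0,"wz":0,"fingers":1},
  ],
)

```text
clock: 9.82
eef_pos: [573.3, -49.9, 242.4]
tool_rot: [3.047, 1.57, 3.094]
force: [0.5, -0.7, -4.1]
width: 9.1
```

>>> servo_tool(
  rows=[
    {"dx":0.002,"dy":0,"dz":0,"wx":0,"wy":0,"wz":0,"fingers":1},
    {"dx":0,"dy":0,"dz":0,"wx":0,"wy":0,"wz":0,"fingers":1},
  ],
)

```text
clock: 10.07
eef_pos: [573.3, -49.9, 240.9]
tool_rot: [3.107, 1.571, -3.129]
force: [-0.3, 0.0, -3.9]
width: 9.3
```

>>> servo_tool(
  rows=[
    {"dx":0.0015,"dy":0,"dz":0,"wx":0,"wy":0,"wz":0,"fingers":1},
    {"dx":0,"dy":0,"dz":0,"wx":0,"wy":0,"wz":0,"fingers":1},
  ],
)

```text
clock: 10.32
eef_pos: [573.3, -49.9, 239.8]
tool_rot: [2.962, 1.571, 3.008]
force: [0.2, 0.3, -4.3]
width: 8.6
```

>>> servo_tool(
  rows=[
    {"dx":0.0015,"dy":0,"dz":0,"wx":0,"wy":0,"wz":0,"fingers":1},
    {"dx":0,"dy":0,"dz":0,"wx":0,"wy":0,"wz":0,"fingers":1},
  ],
)

```text
clock: 10.58
eef_pos: [573.3, -49.9, 238.7]
tool_rot: [2.983, 1.571, 3.029]
force: [0.8, -0.2, -4.2]
width: 8.8
```

>>> servo_tool(
  rows=[
    {"dx":0.0015,"dy":0,"dz":0,"wx":0,"wy":0,"wz":0,"fingers":1},
    {"dx":0,"dy":0,"dz":0,"wx":0,"wy":0,"wz":0,"fingers":1},
  ],
)

```text
clock: 10.82
eef_pos: [573.3, -49.9, 237.5]
tool_rot: [-3.122, 1.571, -3.076]
force: [0.2, 0.4, -4.6]
width: 9.2
```

>>> servo_tool(
  rows=[
    {"dx":0.0015,"dy":0,"dz":0,"wx":0,"wy":0,"wz":0,"fingers":1},
    {"dx":0,"dy":0,"dz":0,"wx":0,"wy":0,"wz":0,"fingers":1},
  ],
)

```text
clock: 11.08
eef_pos: [573.3, -49.9, 236.5]
tool_rot: [-3.063, 1.571, -3.016]
force: [1.1, 0.2, -3.9]
width: 9.2
```

Run:
```python
from h import *
snap('side','h2.png',(240,100,360,220),5)
st()
```

```text
{'clock': 11.12, 'eef_pos': [573.34, -49.9, 236.52], 'tool_rot': [3.04, 1.57, 3.09], 'force': [0.98, -0.22, -3.84], 'torque': [-0.04, -0.01, 0.01], 'width': 8.91}
```

View pics/h2.png

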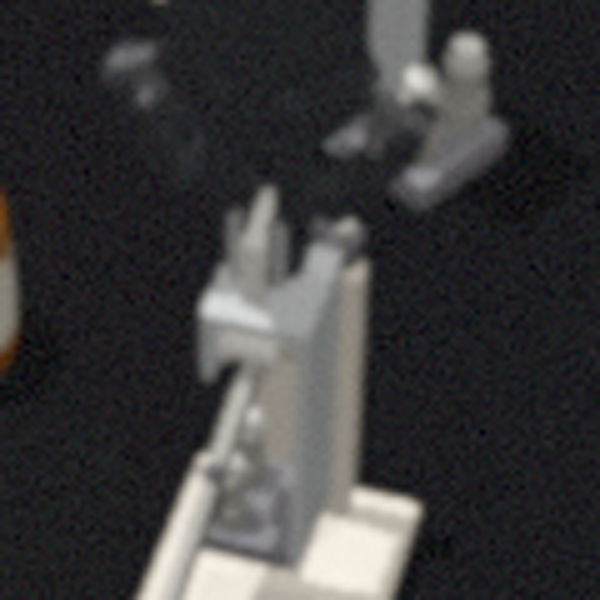

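>>> servo_tool(
  rows=[
    {"dx":0.0015,"dy":0,"dz":0,"wx":0,"wy":0,"wz":0,"fingers":1},
    {"dx":0,"dy":0,"dz":0,"wx":0,"wy":0,"wz":0,"fingers":1},
  ],
)

```text
clock: 11.38
eef_pos: [573.3, -49.9, 235.4]
tool_rot: [3.124, 1.571, -3.113]
force: [0.0, -0.2, -4.8]
width: 9.1
```

>>> servo_tool(
  rows=[
    {"dx":0.001,"dy":0,"dz":0,"wx":0,"wy":0,"wz":0,"fingers":1},
    {"dx":0,"dy":0,"dz":0,"wx":0,"wy":0,"wz":0,"fingers":1},
  ],
)

```text
clock: 11.62
eef_pos: [573.3, -49.9, 234.6]
tool_rot: [-2.94, 1.571, -2.894]
force: [-0.2, -0.1, -3.7]
width: 9.2
```

>>> servo_tool(
  rows=[
    {"dx":0.0015,"dy":0,"dz":0,"wx":0,"wy":0,"wz":0,"fingers":1},
    {"dx":0,"dy":0,"dz":0,"wx":0,"wy":0,"wz":0,"fingers":1},
  ],
)

```text
clock: 11.88
eef_pos: [573.5, -49.8, 233.6]
tool_rot: [0.265, 1.571, 0.311]
force: [0.1, 0.0, -2.2]
width: 9.2
```

>>> servo_tool(
  rows=[
    {"dx":0.001,"dy":0,"dz":0,"wx":0,"wy":0,"wz":0,"fingers":1},
    {"dx":0,"dy":0,"dz":0,"wx":0,"wy":0,"wz":0,"fingers":1},
  ],
)

```text
clock: 12.12
eef_pos: [573.5, -49.8, 233.1]
tool_rot: [0.147, 1.57, 0.194]
force: [-0.1, -0.4, -1.5]
width: 9.2
```

>>> servo_tool(
  rows=[
    {"dx":0.0007,"dy":0,"dz":0,"wx":0,"wy":0,"wz":0,"fingers":1},
    {"dx":0,"dy":0,"dz":0,"wx":0,"wy":0,"wz":0,"fingers":1},
  ],
)

```text
clock: 12.38
eef_pos: [573.6, -49.7, 232.7]
tool_rot: [0.139, 1.57, 0.185]
force: [-0.7, 1.2, 1.2]
width: 9.1
```

Run:
```python
from h import *
snap('side','h3.png',(240,100,360,220),5)
st()
snap('top','h3t.png')
st();need(.046,(573.3,-50,233))
```

```text
{'clock': 12.42, 'eef_pos': [573.56, -49.71, 232.65], 'tool_rot': [0.1, 1.57, 0.15], 'force': [-0.95, -0.38, 1.05], 'torque': [0.17, 0.23, -0.01], 'width': 9.14}
{'clock': 12.48, 'eef_pos': [573.54, -49.76, 232.62], 'tool_rot': [0.09, 1.57, 0.14], 'force': [-0.24, 0.16, 0.8], 'torque': [0.21, 0.24, 0.01], 'width': 8.74}
rot units [ 0.004  0.005 -0.   ] | shift after-rot units [-0.0005 -0.0003 -0.0003] world [-0.2 -0.2  0.4]
```

View pics/h3.png

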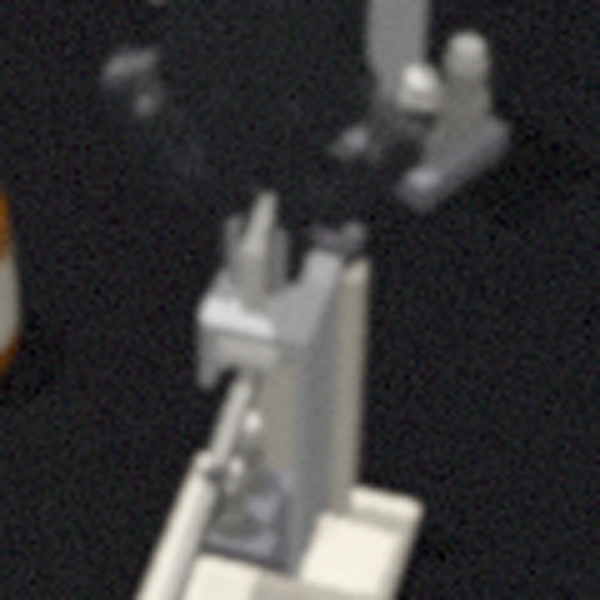

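>>> servo_tool(
  rows=[
    {"dx":0.0011,"dy":0.004,"dz":0,"wx":0,"wy":0,"wz":0,"fingers":1},
    {"dx":0.001,"dy":0.006,"dz":0,"wx":0,"wy":0,"wz":0,"fingers":1},
    {"dx":0.001,"dy":0.006,"dz":0,"wx":0,"wy":0,"wz":0,"fingers":1},
    {"dx":0.0006,"dy":0.004,"dz":0,"wx":0,"wy":0,"wz":0,"fingers":1},
    {"dx":0,"dy":0,"dz":0,"wx":0,"wy":0,"wz":0,"fingers":1},
  ],
)

```text
clock: 13.1
eef_pos: [572.8, -33.9, 229.6]
tool_rot: [1.129, 1.57, 1.176]
force: [-1.5, 0.5, 3.2]
width: 9.1
```

Run:
```python
from h import *
st()
O=np.array([567,75.]);u=np.array([-.046,.999]);s=ctrl.read_state();print((s['eef_pos'][:2]-O)@u)
```

```text
{'clock': 13.1, 'eef_pos': [572.82, -33.88, 229.63], 'tool_rot': [1.13, 1.57, 1.18], 'force': [-1.55, 0.46, 3.18], 'torque': [0.48, 0.23, 0.03], 'width': 9.15}
-109.03899396890378
```

>>> servo_tool(
  rows=[
    {"dx":0.0009,"dy":0.006,"dz":0,"wx":0,"wy":0,"wz":0,"fingers":1},
    {"dx":0.0009,"dy":0.006,"dz":0,"wx":0,"wy":0,"wz":0,"fingers":1},
    {"dx":0.001,"dy":0.006,"dz":0,"wx":0,"wy":0,"wz":0,"fingers":1},
    {"dx":0.0009,"dy":0.006,"dz":0,"wx":0,"wy":0,"wz":0,"fingers":1},
    {"dx":0.0009,"dy":0.006,"dz":0,"wx":0,"wy":0,"wz":0,"fingers":1},
  ],
)

```text
clock: 13.72
eef_pos: [571.8, -12.1, 226.1]
tool_rot: [0.033, 1.57, 0.08]
force: [-0.3, -0.1, 3.5]
width: 9.1
```

>>> servo_tool(
  rows=[
    {"dx":0.0009,"dy":0.006,"dz":0,"wx":0,"wy":0,"wz":0,"fingers":1},
    {"dx":0.0005,"dy":0.003,"dz":0,"wx":0,"wy":0,"wz":0,"fingers":1},
  ],
)

```text
clock: 13.98
eef_pos: [571.5, -5.1, 225.0]
tool_rot: [0.711, 1.57, 0.757]
force: [0.1, 0.8, 4.2]
width: 9.1
```

>>> servo_tool(
  rows=[
    {"dx":0.0008,"dy":0.005,"dz":0,"wx":0,"wy":0,"wz":0,"fingers":1},
    {"dx":0.0007,"dy":0.005,"dz":0,"wx":0,"wy":0,"wz":0,"fingers":1},
  ],
)

```text
clock: 14.22
eef_pos: [571.2, 0.7, 224.0]
tool_rot: [-1.354, 1.569, -1.309]
force: [0.0, -2.2, 4.8]
width: 9.4
```

>>> servo_tool(
  rows=[
    {"dx":0.0008,"dy":0.005,"dz":0,"wx":0,"wy":0,"wz":0,"fingers":1},
    {"dx":0.0007,"dy":0.005,"dz":0,"wx":0,"wy":0,"wz":0,"fingers":1},
  ],
)

```text
clock: 14.48
eef_pos: [570.8, 9.9, 222.8]
tool_rot: [0.953, 1.57, 0.999]
force: [0.9, 2.1, 2.7]
width: 8.8
```

>>> servo_tool(
  rows=[
    {"dx":0.0009,"dy":0.005,"dz":0,"wx":0,"wy":0,"wz":0,"fingers":1},
    {"dx":0.0008,"dy":0.005,"dz":0,"wx":0,"wy":0,"wz":0,"fingers":1},
    {"dx":0.0009,"dy":0.005,"dz":0,"wx":0,"wy":0,"wz":0,"fingers":1},
  ],
)

```text
clock: 14.85
eef_pos: [570.3, 20.4, 220.9]
tool_rot: [-0.911, 1.57, -0.865]
force: [0.3, 0.2, 4.2]
width: 9.2
```

>>> servo_tool(
  rows=[
    {"dx":0.0008,"dy":0.005,"dz":0,"wx":0,"wy":0,"wz":0,"fingers":1},
    {"dx":0.0008,"dy":0.005,"dz":0,"wx":0,"wy":0,"wz":0,"fingers":1},
  ],
)

```text
clock: 15.1
eef_pos: [570.0, 27.1, 219.7]
tool_rot: [-1.375, 1.569, -1.329]
force: [0.5, -2.7, 6.2]
width: 8.8
```

>>> servo_tool(
  rows=[
    {"dx":0.0006,"dy":0.005,"dz":0,"wx":0,"wy":0,"wz":0,"fingers":1},
    {"dx":0.0007,"dy":0.005,"dz":0,"wx":0,"wy":0,"wz":0,"fingers":1},
  ],
)

```text
clock: 15.35
eef_pos: [569.6, 35.1, 218.7]
tool_rot: [-1.075, 1.57, -1.029]
force: [0.2, 1.7, 3.6]
width: 9.1
```

>>> servo_tool(
  rows=[
    {"dx":0.0008,"dy":0.005,"dz":0,"wx":0,"wy":0,"wz":0,"fingers":1},
    {"dx":0.0008,"dy":0.005,"dz":0,"wx":0,"wy":0,"wz":0,"fingers":1},
  ],
)

```text
clock: 15.6
eef_pos: [569.2, 43.9, 217.4]
tool_rot: [1.016, 1.57, 1.063]
force: [1.6, 0.4, 4.1]
width: 9.3
```

>>> servo_tool(
  rows=[
    {"dx":0.0008,"dy":0.005,"dz":0,"wx":0,"wy":0,"wz":0,"fingers":1},
    {"dx":0.0008,"dy":0.005,"dz":0,"wx":0,"wy":0,"wz":0,"fingers":1},
    {"dx":0,"dy":0,"dz":0,"wx":0,"wy":0,"wz":0,"fingers":1},
  ],
)

```text
clock: 15.98
eef_pos: [568.8, 51.2, 216.2]
tool_rot: [1.147, 1.57, 1.194]
force: [1.2, 2.0, 3.3]
width: 8.9
```

Run:
```python
from h import *
snap('side','h4.png',(230,100,350,250),4)
st()
O=np.array([567,75.]);u=np.array([-.046,.999]);s=ctrl.read_state();print((s['eef_pos'][:2]-O)@u)
```

```text
{'clock': 16.02, 'eef_pos': [568.84, 51.07, 216.26], 'tool_rot': [1.04, 1.57, 1.08], 'force': [1.59, 1.71, 3.59], 'torque': [0.52, -0.27, -0.02], 'width': 9.18}
-23.995325355060167
```

View pics/h4.png

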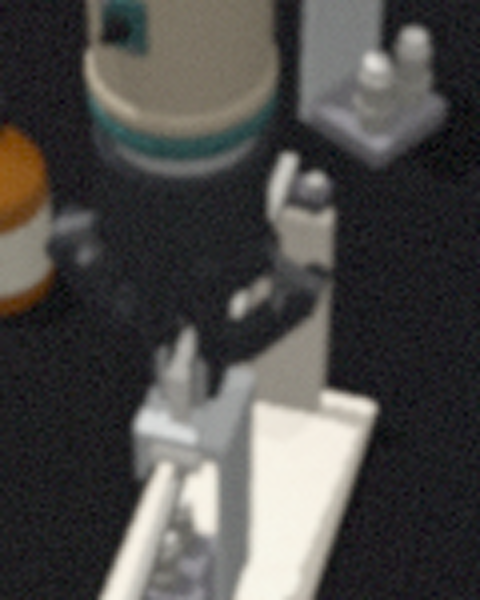

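>>> servo_tool(
  rows=[
    {"dx":-0.0004,"dy":0.003,"dz":0,"wx":0,"wy":0,"wz":0,"fingers":1},
    {"dx":0,"dy":0,"dz":0,"wx":0,"wy":0,"wz":0,"fingers":1},
  ],
)

```text
clock: 16.27
eef_pos: [568.7, 52.7, 216.4]
tool_rot: [0.059, 1.571, 0.105]
force: [2.4, 0.5, 1.8]
width: 9.0
```

>>> servo_tool(
  rows=[
    {"dx":0,"dy":0,"dz":0,"wx":0,"wy":0,"wz":0,"fingers":0},
    {"dx":0,"dy":0,"dz":0,"wx":0,"wy":0,"wz":0,"fingers":0},
    {"dx":0,"dy":0,"dz":0,"wx":0,"wy":0,"wz":0,"fingers":0},
    {"dx":0,"dy":0,"dz":0,"wx":0,"wy":0,"wz":0,"fingers":0},
  ],
)

```text
clock: 16.77
eef_pos: [568.4, 52.6, 216.4]
tool_rot: [-2.839, 1.57, -2.793]
force: [-0.2, -0.1, -0.4]
width: 80.6
```

Run:
```python
from h import *
snap('side','h5.png')
st()
```

```text
{'clock': 16.82, 'eef_pos': [568.46, 52.64, 216.47], 'tool_rot': [-2.74, 1.57, -2.7], 'force': [-0.17, 0.16, -0.26], 'torque': [-0.03, -0.03, -0.01], 'width': 85.39}
```

View pics/h5.png

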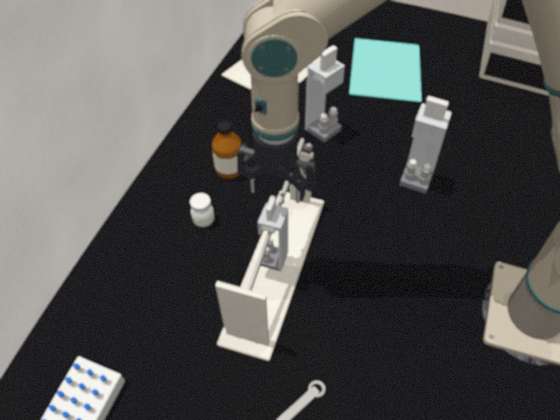

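Released. The carrier has moved on down the rail to (273,235). I'll retreat upward and let it roll.

>>> servo_tool(
  rows=[
    {"dx":0,"dy":0,"dz":0,"wx":0,"wy":0,"wz":0,"fingers":0},
    {"dx":0,"dy":0,"dz":0,"wx":0,"wy":0,"wz":0,"fingers":0},
    {"dx":-0.02,"dy":0,"dz":0,"wx":0,"wy":0,"wz":0,"fingers":0},
    {"dx":-0.04,"dy":0,"dz":0,"wx":0,"wy":0,"wz":0,"fingers":0},
    {"dx":-0.04,"dy":0,"dz":0,"wx":0,"wy":0,"wz":0,"fingers":0},
  ],
)

```text
clock: 17.45
eef_pos: [568.7, 52.9, 293.4]
tool_rot: [0.271, 1.57, 0.318]
force: [2.1, -0.4, 0.2]
width: 85.3
```

>>> servo_tool(
  rows=[
    {"dx":0,"dy":0,"dz":0,"wx":0,"wy":0,"wz":0,"fingers":0},
    {"dx":0,"dy":0,"dz":0,"wx":0,"wy":0,"wz":0,"fingers":0},
    {"dx":0,"dy":0,"dz":0,"wx":0,"wy":0,"wz":0,"fingers":0},
    {"dx":0,"dy":0,"dz":0,"wx":0,"wy":0,"wz":0,"fingers":0},
    {"dx":0,"dy":0,"dz":0,"wx":0,"wy":0,"wz":0,"fingers":0},
  ],
)

```text
clock: 18.08
eef_pos: [568.4, 52.7, 291.1]
tool_rot: [3.118, 1.57, -3.119]
force: [-0.1, -0.3, 0.4]
width: 85.0
```

Run:
```python
from h import *
snap('side','h6.png')
st()
snap('top','h6t.png')
```

```text
{'clock': 18.12, 'eef_pos': [568.49, 52.74, 291.21], 'tool_rot': [3.08, 1.57, 3.13], 'force': [-0.21, -0.37, -0.73], 'torque': [0.02, 0.0, -0.02], 'width': 85.28}
```

View pics/h6.png

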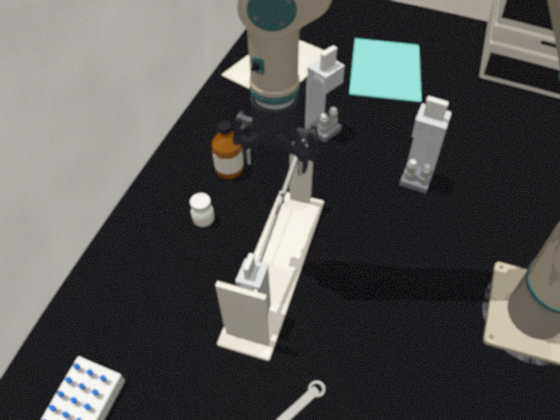

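View pics/h6t.png

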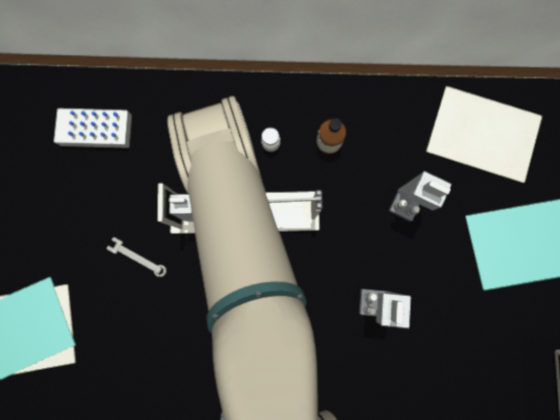

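The carrier is at the stop, tab near side (249,265) and top (180,202). I'll check that it's at rest and upright.

>>> servo_tool(
  rows=[
    {"dx":0,"dy":0,"dz":0,"wx":0,"wy":0,"wz":0,"fingers":0},
    {"dx":0,"dy":0,"dz":0,"wx":0,"wy":0,"wz":0,"fingers":0},
    {"dx":0,"dy":0,"dz":0,"wx":0,"wy":0,"wz":0,"fingers":0},
    {"dx":0,"dy":0,"dz":0,"wx":0,"wy":0,"wz":0,"fingers":0},
    {"dx":0,"dy":0,"dz":0,"wx":0,"wy":0,"wz":0,"fingers":0},
  ],
)

```text
clock: 18.8
eef_pos: [568.6, 52.8, 291.6]
tool_rot: [-0.307, 1.571, -0.261]
force: [-0.4, 0.5, -0.1]
width: 85.4
```

Run:
```python
from h import *
a0=cv2.imread('pics/h6.png'); b0=cv2.imread('pics/h6t.png')
a=ctrl.get_image('side')[:,:,::-1]; b=ctrl.get_image('top')[:,:,::-1]
for x,y,r in((a0,a,np.s_[240:350,210:300]),(b0,b,np.s_[180:240,150:190])): print(cv2.absdiff(x[r],np.ascontiguousarray(y[r])).mean(), cv2.absdiff(x[0:60,0:100],np.ascontiguousarray(y[0:60,0:100])).mean())
cv2.imwrite('pics/e.png',np.hstack([cv2.resize(np.ascontiguousarray(a[230:360,210:300]),(360,520),interpolation=3),cv2.resize(np.ascontiguousarray(b[175:240,150:195]),(360,520),interpolation=3)]))
m={n:[(d['point'],round(d['conf'],2)) for d in ctrl.mark_of('carrier_tab',n)] for n in('side','top')}; print(m)
O=np.array([567,75.]);u=np.array([-.046,.999]);X=[*(O+145*u),188.25-8-.158*145+46]; print([proj(n,X) for n in('side','top')])
```

```text
7.1193602693602696 1.516
10.925833333333333 0.31805555555555554
{'side': [([436.5, 107.4], 0.88), ([244.8, 272.0], 0.62), ([325.7, 60.0], 0.55)], 'top': [([433.9, 186.7], 0.74), ([175.8, 201.1], 0.69), ([392.9, 307.9], 0.66)]}
[array([247.15326033, 273.25727828]), array([174.97457208, 201.46371483])]
```

View pics/e.png

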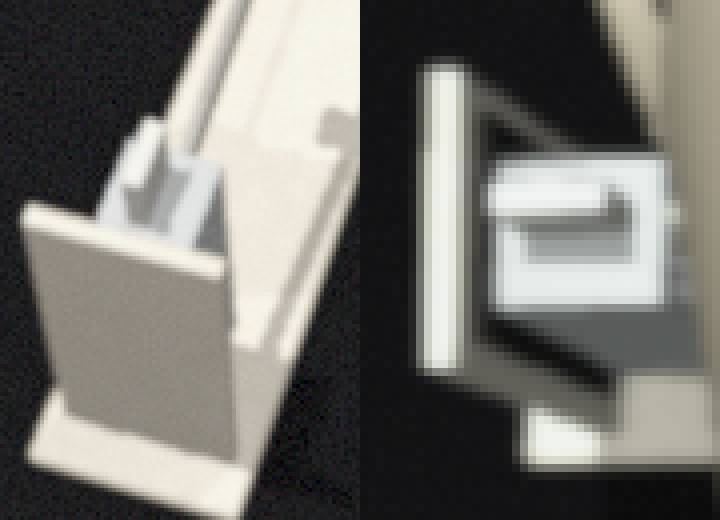

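>>> servo_tool(
  rows=[
    {"dx":0,"dy":0,"dz":0,"wx":0,"wy":0,"wz":0,"fingers":0},
    {"dx":0,"dy":0,"dz":0,"wx":0,"wy":0,"wz":0,"fingers":0},
    {"dx":0,"dy":0,"dz":0,"wx":0,"wy":0,"wz":0,"fingers":0},
    {"dx":0,"dy":0,"dz":0,"wx":0,"wy":0,"wz":0,"fingers":0},
    {"dx":0,"dy":0,"dz":0,"wx":0,"wy":0,"wz":0,"fingers":0},
  ],
)

```text
clock: 19.62
eef_pos: [568.6, 52.7, 291.5]
tool_rot: [0.382, 1.571, 0.429]
force: [-0.1, -0.5, 0.3]
width: 85.5
```

>>> servo_tool(
  rows=[
    {"dx":0,"dy":0,"dz":0,"wx":0,"wy":0,"wz":0,"fingers":0},
    {"dx":0,"dy":0,"dz":0,"wx":0,"wy":0,"wz":0,"fingers":0},
    {"dx":0,"dy":0,"dz":0,"wx":0,"wy":0,"wz":0,"fingers":0},
    {"dx":0,"dy":0,"dz":0,"wx":0,"wy":0,"wz":0,"fingers":0},
    {"dx":0,"dy":0,"dz":0,"wx":0,"wy":0,"wz":0,"fingers":0},
  ],
)

```text
clock: 20.25
eef_pos: [568.6, 52.8, 291.5]
tool_rot: [1.117, 1.571, 1.163]
force: [-0.2, 0.6, -0.2]
width: 85.2
```

Run:
```python
from h import *
b1=ctrl.get_image('top');a1=ctrl.get_image('side')
for i in range(14): b=ctrl.get_image('top')
a=ctrl.get_image('side')
r=np.s_[180:240,150:190]; print(cv2.absdiff(np.ascontiguousarray(b1[r]),np.ascontiguousarray(b[r])).mean())
r=np.s_[240:350,210:300]; print(cv2.absdiff(np.ascontiguousarray(a1[r]),np.ascontiguousarray(a[r])).mean())
print({n:[(np.round(d['point'],1),round(d['conf'],2)) for d in ctrl.mark_of('carrier_tab',n)] for n in('side','top')}); st()
a=a[:,:,::-1];b=b[:,:,::-1]
cv2.imwrite('pics/e2.png',np.hstack([cv2.resize(np.ascontiguousarray(a[230:360,210:300]),(360,520),interpolation=3),cv2.resize(np.ascontiguousarray(b[175:240,150:195]),(360,520),interpolation=3)]))
a0=cv2.imread('pics/side0.png');b0=cv2.imread('pics/top0.png')
for nm,p,q,r in(('wrench',b0,b,np.s_[230:285,100:170]),('bottle/jar top',b0,b,np.s_[110:160,255:355]),('jar side',a0,a,np.s_[190:230,185:220])): print(nm,cv2.absdiff(p[r],np.ascontiguousarray(q[r])).mean())
```

```text
0.5218055555555555
2.5446464646464646
{'side': [(array([243.1, 274.3]), 0.79), (array([434. , 109.1]), 0.7), (array([326.7,  58.6]), 0.63)], 'top': [(array([174.6, 200.8]), 0.96), (array([433.4, 188.3]), 0.8), (array([395.8, 311. ]), 0.6), (array([268.7, 137.9]), 0.32)]}
{'clock': 21.2, 'eef_pos': [568.64, 52.74, 291.56], 'tool_rot': [0.21, 1.57, 0.26], 'force': [-0.36, -0.39, -0.86], 'torque': [0.02, -0.01, -0.0], 'width': 85.42}
wrench 1.0682251082251082
bottle/jar top 1.0438
jar side 11.177857142857142
```

View pics/e2.png

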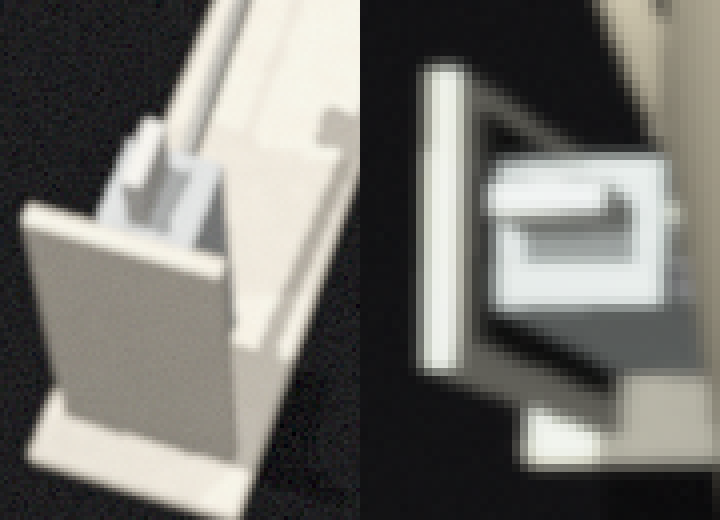

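Run:
```python
from h import *
a0=cv2.imread('pics/side0.png');a=np.ascontiguousarray(ctrl.get_image('side')[:,:,::-1])
c=lambda x:cv2.resize(x[120:235,180:255],None,fx=5,fy=5,interpolation=3)
cv2.imwrite('pics/j.png',np.hstack([c(a0),c(a)]))
print(cv2.phaseCorrelate(np.float32(a0[185:235,180:225,1]),np.float32(a[185:235,180:225,1])))
```

```text
((0.4828406309658142, -0.04721769774686635), 1.085201120376587)
```

View pics/j.png

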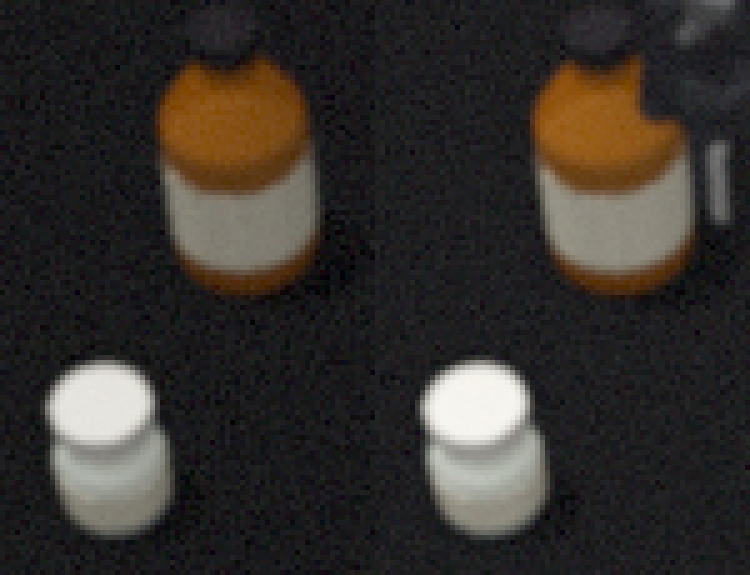

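The jar and bottle are in the same place in both pictures. The jar difference is only a brightness change. I'm handing the job in.

```bash
python3 -c "
from cell import ctrl
print(ctrl.finish_job())"
```

```text
the job is handed in; nothing more can be done
None
```

The smallest carrier is hung on the rail, was pushed over the catch, and is now resting upright against the rubber stop. I handed the job in at about 21 s of robot time; it reported no verdict.

- **Carrier:** I took the smallest of the three. Its tab measured about 173 mm above the bench, against about 235 mm for the other two.
- **Loading:** I hooked it on near y −125 mm and lowered it until the rail carried about 5 N while it was still gripped. By that contact the rail is about 8 mm lower than nominal; the pictures had suggested about 6 mm.
- **Catch:** I pushed it downhill on the rail. Both rollers showed as force peaks of about 2 to 3 N along the rail. The largest rail load in the readings I took was about 10 N, under the 16 N limit, though I read the force only every few rows.
- **Release:** I let go with the tab about 33 mm past the catch, and it rolled down by itself.
- **At rest:** Pictures about a second apart show it still. Its tab is within 1 px of the expected resting place in the top view and about 4 px off in the side view. The end plate hides the lower part of the carrier in the side view, so I judged it upright from the bridge and tab.
- **Bottle, jar and wrench:** They have not moved. One image comparison flagged the jar, with a difference of 11 in the side view. An enlarged before-and-after crop showed it in the same place, with only the lighting changed.
- **Robot:** The gripper is open and raised clear of everything.

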